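# Tare the scale and pour walnuts low into its dish

### The arm

A 6-joint arm with a two-finger parallel gripper is mounted at the origin on the work surface. World frame = base frame: x ahead of the robot, y to its left, z up, the work surface at z = 0. Lengths are in m, angles in degrees, forces in N, time in s.
With the tool pointing down it reaches from about 0.4 to 0.825 m from the base axis. Payload 7 kg.
Tool frame: the origin (TCP) lies at the very end of the fingers, on their centre line; the grasp point (between the pads) lies 19 mm behind it; z points along the fingers, y is the line along which they close (so a half turn about z gives the same grasp; the last joint's range is limited). The gripper opens to 88 mm and grips with 3 to 60 N. Pads are 19 mm wide; open, the fingers measure 130 mm over their backs; the gripper's body (78 mm by 193 mm) begins 47 mm behind the grasp point.
Start: joints at [86.007, 20.546, 0.682, 0, -70.136, -16.507], TCP at [0.236, 0.632, 0.227] pointing down, gripper open.
Joint ranges: [-176.03, 176.03], [-82.01, 121.73], [-58.28, 71.71], [-173.87, 95.51], [-174.79, -0.11], [-173.66, 173.66]. Speed limits (degrees/s): [136.94, 136.94, 172.46, 180, 180, 180].

### API

Orientations are given as [roll, pitch, yaw] about the fixed x, y, z axes, in that order (R = Rz(yaw) Ry(pitch) Rx(roll)).
In Python, from plant import get_state, imaging, r, finder gives the robot as it stands.
- The arm moves only by the shell command python3 -m handwheel 'ROWS' [FORCE]. ROWS is JSON, a list of rows, each a list of 5 numbers: the closure, from 0 (fully open) to 1 (shut), then the shift along the world's x, y, z in cm, then the turn about the world's z in degrees. A call has 1 to 8 rows; each row is the pose to reach, as a shift and turn from the pose commanded when the call began; what a row does not reach only later rows make up. A row lasts 1/8 s, in which the tool goes at most 62.5 mm and 10.7 degrees, less where a joint would pass 70% of its speed; a pose out of reach is approached as far as the arm can. A call with a gripper value outside its range is refused whole. The fingers move at their own pace and stop on an object; FORCE is the grip in N (left out, the last holds). Time passes only in rows, so rows that repeat a pose let the fingers close. It gives the time, the measured TCP pose, the force, the opening and the grip force at its end, in the units of the state.
- get_state(): the state, without advancing time (a new reading comes with each control period).
- imaging.capture(name): name is "side" or "top"; returns (picture, depth): 420x560x3 uint8, red, green, blue; 420x560 float32, m along the optical axis (not along the pixel's ray), 0 where there is no reading.
- imaging.get_calibration(name): a dict with "fx", "fy", "cx", "cy" (pixels), "rvec" (rotation vector, rad) and "tvec" (3), from world to camera coordinates, as OpenCV has them. Camera axes: x right, y down, z forward; pixel columns grow to the right and rows downward; lengths in m; the calibration is good to about 2 mm. A picture is of the moment at which its call begins. get_calibration takes no time and is no camera call.
- r.close_job(): hands the job in; it is judged then, once.
Trained networks look in the newest picture that a camera, given by its name, has taken for a name from the list of things; names that differ only in an ending like _2 or _b are one class to them, and where a whole thing is asked for, a point or a joint stands for the part that bears it (a point fixed in the world has none). Each returns a list of dicts, best first, with "p" (0 to 1); they miss things now and then, are a little off and sometimes report something else, mostly with a low value. They report only what shows in the picture. A call takes as long as a camera call.
- finder.cut_out(camera, query): "region" (420x560 bool, what is visible of it) and "pixel" ([column, row] in pixels, amid what is visible of it).
The state is a dict: "time_s": time; "joints": joint angles; "qd": joint speeds; "joint_torque": joint torques, N m; "tcp_pos": TCP position; "eef_rot": TCP orientation; "contact_force": force on the tool from outside, world axes, zero at the start; "moment": the same for the moment, N m; "gripper_width": finger opening in m; "gripper_force": force on a finger pad.
Only numpy, scipy, OpenCV 4.12 (cv2) and the standard library are available. Lean on these libraries where they do the work, as an engineer would, in place of code of your own. Each camera call takes 0.05 s, during which the arm holds its last target. There are 200 camera calls.

### The job

Weigh out the walnuts: first press the scale's yellow tare key fully down while the blue dish is still empty and let it go, then take the scoop by its handle and pour all five walnuts into the dish, bringing the lip down to within about 4 cm of the dish's rim before you tip it and staying that low while nuts are still in the scoop, so that none bounces out. Then set the scoop (do not drop it) back on the green mat, standing on its feet, and let go. Do not push the dish about on the pan, and leave everything else on the table where it is.

Things in the scene. Friction and masses are not known exactly. Their poses are not given: they have to be found in the camera images.
- tare (a joint): travel of the round yellow tare key on the scale, in m: 0 = up, grows as it is pressed straight down, 0.006 = fully down (about 4 N); a spring brings it back up when let go
- tare_top (a point): centre of the top face of the round yellow tare key (26 mm across, standing in a grey collar 42 mm across and 12 mm high; the key's top is 6 mm above the collar). It sits on the low keypad of the scale near the scale's corner, 100 mm or more from the dish's centre; the two tiny grey dots and the green window beside it are only printed on
- scale: black electronic portion scale, fixed to the table, 250 x 240 mm in plan; origin at the centre of its underside, its x axis pointing from the keypad side to the pan side (the keypad side faces the robot, more or less). Keypad top 42 mm and square steel pan (180 x 240 mm) 64 mm above the table. It may stand to the robot's left or right
- dish: shallow round blue dish, loose on the scale's pan: 150 mm across the rim, 132 mm across the foot, 24 mm high, wall 3.5 mm, floor 4 mm thick, 350 g; origin at the centre of its underside, z up
- mat: flat green mat, fixed to the table, 280 x 200 x 6 mm; origin at the centre of its underside, x along the long side, z up. It lies on the other side of the table from the scale
- scoop: loose steel scoop (about 160 g) standing on two black cross feet on the mat, holding five walnuts. Origin level with the undersides of the feet, below the middle of the trough; x points out of the open mouth, z up when it stands on its feet. Feet at x = -50 and +34 mm; overall 205 mm long with the handle, 74 mm wide, 55 mm high
- handle (a point): middle of the scoop's black straight handle bar, 97 mm behind the scoop's origin and 45 mm above its feet: scoop frame (-97, 0, 45) mm. The bar runs along the scoop's x axis from the back wall at x = -62 to x = -142 mm, 18 mm wide (y), 16 mm high; axes as the scoop's. Pinch it across its 18 mm width
- lip (a point): middle of the scoop's pouring lip (front edge of its floor, 74 mm wide): scoop frame (59, 0, 22) mm; axes as the scoop's
- trough (a point): middle of the scoop's trough: scoop frame (0, 0, 28) mm. Trough 120 mm long (x -60 to +60 mm), open on top and in front; its floor climbs 8 degrees towards the mouth, so the nuts stay in while it is carried level; they roll out over the lip when it is tipped mouth-down by some 20 to 45 degrees, slowly
- pan (a point): centre of the top face of the scale's steel pan, 64 mm above the table; axes as the scale's
- nut0_c (a point): centre of a walnut in its shell, brown, 29 x 25 x 25 mm, 12 g, loose in the scoop
- nut1_c (a point): centre of a walnut in its shell, brown, 29 x 25 x 25 mm, 12 g, loose in the scoop
- nut2_c (a point): centre of a walnut in its shell, brown, 29 x 25 x 25 mm, 12 g, loose in the scoop
- nut3_c (a point): centre of a walnut in its shell, brown, 29 x 25 x 25 mm, 12 g, loose in the scoop
- nut4_c (a point): centre of a walnut in its shell, brown, 29 x 25 x 25 mm, 12 g, loose in the scoop
- ramekin: bystander: small white ramekin, 84 mm across, 42 mm high, loose; origin under its centre
- milk_jug: bystander: steel milk jug with handle, 72 mm across, 100 mm high, loose; origin under its centre
- jar: bystander: glass jar with orange cap, 72 mm across, 120 mm high, loose; origin under its centre
- mill: bystander: dark wooden pepper mill, 54 mm across, 160 mm high, loose; origin under its centre
- spoon: bystander: cooking spoon lying flat, 190 mm long, loose; origin under its middle
- can: bystander: tin can with red label, 74 mm across, 110 mm high, loose; origin under its centre

How it is judged:
By the outcome, as a careful person would: the job done as asked, in the order asked, and still so for the second after the job is handed in, with the robot touching nothing.
It also fails if it takes over 72 s, if anything falls off the work surface, if the arm or the gripper's body presses on something with over 40 N, if the wrist force passes 120 N, or if a joint passes its speed limit or range.

## Working session

There is one attempt and no reset: what is moved stays moved. The work goes in short steps, Python scripts to look and compute and a shell command to move; the robot and the scene stay as the last step left them, time stands still between calls to the robot, and variables do not carry over. Pictures are saved under pics/ and viewed, at most 10 in all, crops included, and the job is handed in when it is done.

```bash
ls; mkdir -p pics
cat > h.py <<'E'
import numpy as np, cv2
from plant import get_state, imaging, r, finder
def cal(n):
    c=imaging.get_calibration(n); R,_=cv2.Rodrigues(np.array(c['rvec'],float)); return c,R,np.array(c['tvec'],float).ravel()
def world(n,depth,mask=None):
    c,R,t=cal(n); v,u=np.nonzero((depth>0)&(mask if mask is not None else True)); z=depth[v,u]
    p=np.c_[(u-c['cx'])/c['fx']*z,(v-c['cy'])/c['fy']*z,z]; return (p-t)@R
def proj(n,P):
    c,R,t=cal(n); q=np.atleast_2d(P)@R.T+t; return np.c_[q[:,0]/q[:,2]*c['fx']+c['cx'],q[:,1]/q[:,2]*c['fy']+c['cy']]
def save(n,name,crop=None,s=1):
    p,d=imaging.capture(n); q=p
    if crop: q=p[crop[1]:crop[3],crop[0]:crop[2]]
    cv2.imwrite('pics/'+name,cv2.resize(q[:,:,::-1],None,fx=s,fy=s,interpolation=cv2.INTER_CUBIC)); return p,d
E
python3 - <<'E'
from h import *
for n in ('top','side'):
    p,d=save(n,n+'0.png'); c,R,t=cal(n); print(n,'cam at',-R.T@t,'fwd',R[2],c['fx'])
    for q in ('scoop','handle','lip','dish','tare_top','mat','pan','nut0_c'):
        for o in finder.cut_out(n,q)[:(5 if q=='nut0_c' else 2)]:
            w=world(n,d,o['region']); 
            print(q,round(o['p'],2),o['pixel'],o['region'].sum(),np.round(np.median(w,0),3) if len(w) else '',np.round(w.min(0),3) if len(w) else '',np.round(w.max(0),3)if len(w) else '')
print(get_state())
E
```

```text
pics
top cam at [0.47872708 0.00183482 1.19091909] fwd [ 0.07617133 -0.01928526 -0.99690822] 410.61033078500634
scoop 0.92 [209.3, 201.9] 857 [0.59  0.181 0.028] [0.44  0.14  0.006] [0.637 0.228 0.064]
scoop 0.28 [266.3, 119.8] 840 [0.819 0.01  0.045] [ 0.775 -0.029 -0.005] [0.854 0.07  0.107]
handle 0.67 [212.3, 202.5] 926 [0.584 0.178 0.028] [0.44  0.139 0.002] [0.638 0.227 0.064]
lip 0.77 [208.0, 202.6] 1068 [0.58  0.182 0.028] [0.44  0.14  0.003] [0.64  0.236 0.064]
lip 0.4 [364.9, 195.8] 2379 [ 0.592 -0.258  0.07 ] [ 0.517 -0.334  0.061] [ 0.669 -0.18   0.095]
dish 0.75 [364.8, 195.4] 2315 [ 0.593 -0.258  0.07 ] [ 0.52  -0.328  0.06 ] [ 0.665 -0.18   0.095]
dish 0.45 [216.5, 221.9] 71 [0.534 0.158 0.036] [0.523 0.147 0.016] [0.546 0.173 0.042]
tare_top 0.64 [390.6, 249.1] 84 [ 0.442 -0.317  0.064] [ 0.428 -0.331  0.051] [ 0.454 -0.305  0.071]
pan 0.62 [365.7, 227.7] 5457 [ 0.511 -0.26   0.063] [ 0.404 -0.424 -0.003] [ 0.691 -0.121  0.091]
pan 0.53 [366.1, 196.1] 2290 [ 0.591 -0.259  0.07 ] [ 0.515 -0.327  0.063] [ 0.662 -0.181  0.094]
nut0_c 0.65 [389.6, 246.5] 67 [ 0.443 -0.317
[... 1009 characters left out ...]
.097  0.091]
{'time_s': 0.9, 'joints': array([ 8.60069685e+01,  2.05466637e+01,  6.80950379e-01, -1.56508794e-03,
       -7.01340245e+01, -1.65081425e+01]), 'qd': array([-0.08383933, -0.04891032, -0.01419165,  0.05325499, -0.02686708,
        0.05751937]), 'joint_torque': array([ 2.77958588e-04, -5.82354319e+01,  2.93298787e+01,  7.00259194e+00,
        1.24794533e-02, -2.99163992e-05]), 'tcp_pos': array([0.23638949, 0.63222921, 0.22654521]), 'eef_rot': array([ 1.79999833e+02,  1.48578622e-03, -2.05017058e+01]), 'contact_force': array([-0.52712654, -0.07197699, -0.48018662]), 'moment': array([ 0.02693437, -0.00330002,  0.05222947]), 'gripper_force': 0.0, 'gripper_width': 0.08807972390007532}
```

View pics/top0.png

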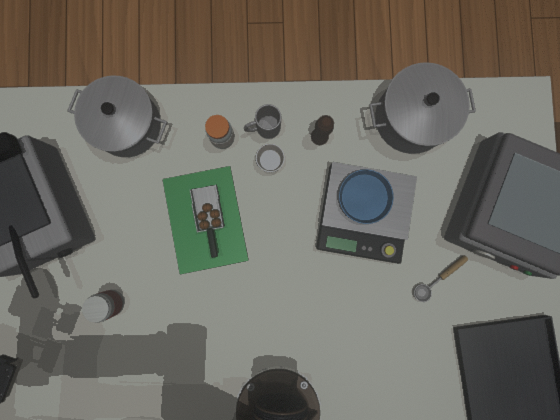

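View pics/side0.png

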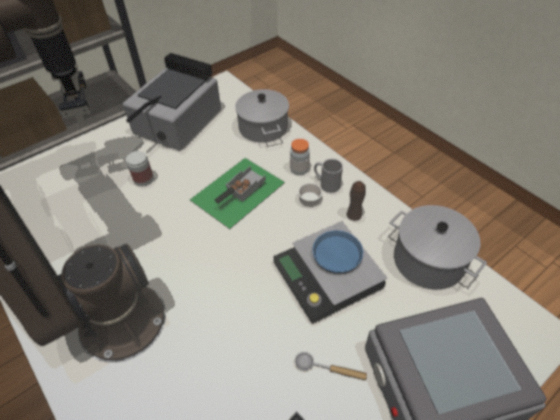

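Run:
```python
from h import *
def tri(px):
    A=[];b=[]
    for n,(u,v) in px.items():
        c,R,t=cal(n); x=(u-c['cx'])/c['fx'];y=(v-c['cy'])/c['fy']
        for k,s in ((0,x),(1,y)): A.append(R[k]-s*R[2]); b.append(s*t[2]-t[k])
    s=np.linalg.lstsq(np.array(A),np.array(b),rcond=None); return s[0],np.sqrt(s[1]/4)
Y={};D={}
for n in('top','side'):
    p,d=imaging.capture(n); hsv=cv2.cvtColor(p,cv2.COLOR_RGB2HSV)
    w=np.zeros(d.shape+(3,)); w[d>0]=world(n,d)
    m=cv2.inRange(hsv,(20,110,90),(35,255,255))>0
    m&=(abs(w[...,0]-.442)<.05)&(abs(w[...,1]+.317)<.05)
    v,u=np.nonzero(m); Y[n]=(u.mean(),v.mean()); print(n,'yel',m.sum(),np.median(w[m],0))
    # scoop: things above mat
    s=(w[...,2]>.012)&(w[...,0]>.40)&(w[...,0]<.68)&(w[...,1]>.09)&(w[...,1]<.26)&(d>0)
    h=s&(p.max(2)<70)&(w[...,0]<.55)&(w[...,2]>.03)
    W=w[h]; c=W.mean(0); ax=np.linalg.svd(W[:,:2]-c[:2])[2][0]; ax*=np.sign(ax[0])
    print(n,'handle',h.sum(),c,'yaw',np.degrees(np.arctan2(ax[1],ax[0])),'ends',W.min(0),W.max(0))
    t=w[s&~h&(w[...,0]>.49)]; c2=t.mean(0); print(' trough',c2, t.min(0),t.max(0),'rect',cv2.minAreaRect(t[:,:2].astype(np.float32)),'all',cv2.minAreaRect(w[s][:,:2].astype(np.float32)))
    dm=(hsv[...,0]>95)&(hsv[...,0]<120)&(hsv[...,1]>100)&(w[...,2]>.085)&(abs(w[...,0]-.592)<.1)&(abs(w[...,1]+.256)<.1)
    print(' dish rim',cv2.minEnclosingCircle(w[dm][:,:2].astype(np.float32)), np.percentile(w[dm][:,2],50))
    gm=(hsv[...,0]>45)&(hsv[...,0]<85)&(hsv[...,1]>100)&(w[...,1]>.05)&(w[...,1]<.35); print(' mat',cv2.minAreaRect(w[gm][:,:2].astype(np.float32)),np.median(w[gm][:,2]))
print(tri(Y))
```

```text
top yel 60 [ 0.44248689 -0.31635698  0.06491496]
top handle 243 [0.48933456 0.17089723 0.05411144] yaw 13.452507022309149 ends [0.43744397 0.13904907 0.03018345] [0.54980183 0.21538386 0.06519123]
 trough [0.57758885 0.18535631 0.03129558] [0.49016562 0.09093    0.01201177] [0.67949283 0.259275   0.06362142] rect ((0.5847597122192383, 0.17581216990947723), (0.18896803259849548, 0.16839627921581268), 0.5038864016532898) all ((0.5435866117477417, 0.17579874396324158), (0.27131128311157227, 0.16909360885620117), 0.5038864016532898)Traceback (most recent call last):
  File "<stdin>", line 22, in <module>
    return _quantile_unchecked(
        a, q, axis, out, overwrite_input, method, keepdims, weights)
    return _ureduce(a,
                    func=_quantile_ureduce_func,
    ...<5 lines>...
                    overwrite_input=overwrite_input,
                    method=method)
    r = func(a, **kwargs)
    result = _quantile(arr,
                       quantiles=q,
    ...<2 lines>...
                       out=out,
                       weights=wgt)
    slices_having_nans = np.isnan(arr[-1, ...])
                                  ~~~^^^^^^^^^
IndexError: index -1 is out of bounds for axis 0 with size 0
```

```bash
python3 -m handwheel '[[1,2,-10,0,0],[1,4,-20,0,0],[1,6,-26,0,0],[1,8,-32,0,0],[1,10,-38,0,0],[1,13,-44,0,0],[1,16,-50,0,0],[1,20,-56,0,0]]' 20
```

```text
time_s: 1.95
tcp_pos: [0.3903, 0.1572, 0.2273]
eef_rot: [-179.9, -0.0, -20.4]
contact_force: [0.8, 1.0, 0.1]
gripper_width: 0.0132
gripper_force: 0.0
```

```bash
python3 -m handwheel '[[1,2,-5.5,0,0],[1,3,-11,0,0],[1,4,-17,0,0],[1,5,-23,-2,0],[1,5,-29,-4,0],[1,5,-35,-6,0],[1,5,-41,-8,0],[1,5,-47,-10,0]]'
python3 - <<'E'
from h import *
print(get_state()['tcp_pos'],get_state()['joints'])
p,d=save('top','x.png'); hsv=cv2.cvtColor(p,cv2.COLOR_RGB2HSV)
w=np.zeros(d.shape+(3,)); w[d>0]=world('top',d)
o=finder.cut_out('top','scoop')[0]['region']; print(cv2.minAreaRect(w[o&(d>0)][:,:2].astype(np.float32)))
v,u=np.nonzero(o)
hm=(hsv[...,0]>45)&(hsv[...,0]<85)&(hsv[...,1]>60)&(abs(w[...,1]-.17)<.16)&(abs(w[...,0]-.53)<.2)
print('mat',hm.sum(),cv2.minAreaRect(w[hm][:,:2].astype(np.float32)),np.median(w[hm][:,2]))
k=cv2.dilate(o.astype(np.uint8),np.ones((5,5)))>0
h=k&(p.max(2)<60)&(d>0)&(w[...,2]>.04)
W=w[h&(w[...,0]<.52)]; print('handle',len(W),cv2.minAreaRect(W[:,:2].astype(np.float32)),np.median(W,0))
p,d=imaging.capture('side'); o=finder.cut_out('side','dish')[0]['region']; W=world('side',d,o);W=W[W[:,2]>.08]; print('dish side',cv2.minAreaRect(W[:,:2].astype(np.float32)),np.median(W[:,2]))
cv2.imwrite('pics/c1.png',cv2.resize(cv2.imread('pics/x.png')[160:280,150:430],None,fx=2.8,fy=2.8,interpolation=cv2.INTER_CUBIC))
E
```

```text
time_s: 2.95
tcp_pos: [0.44, -0.309, 0.1277]
eef_rot: [180.0, -0.1, -20.5]
contact_force: [1.3, 1.2, 1.0]
gripper_width: 0.0007
gripper_force: 0.0
[ 0.44000691 -0.30897453  0.12770143] [-1.41698880e+01  1.27034672e+01 -2.44453769e+01  1.16032278e-02
 -5.27881383e+01  8.36719978e+01]
((0.5368639230728149, 0.1827143132686615), (0.19836899638175964, 0.08380647003650665), 8.806707382202148)
mat 5242 ((0.5449663400650024, 0.19525453448295593), (0.27926892042160034, 0.19910405576229095), 9.596179962158203) 0.007203733311865679
handle 29 ((0.478027880191803, 0.1676110178232193), (0.07454396784305573, 0.015226113609969616), 8.2815580368042) [0.48371962 0.16282606 0.05779536]
dish side ((0.5772046446800232, -0.3052525818347931), (0.23047026991844177, 0.08083182573318481), 39.881343841552734) 0.08404278960814891
```

View pics/c1.png

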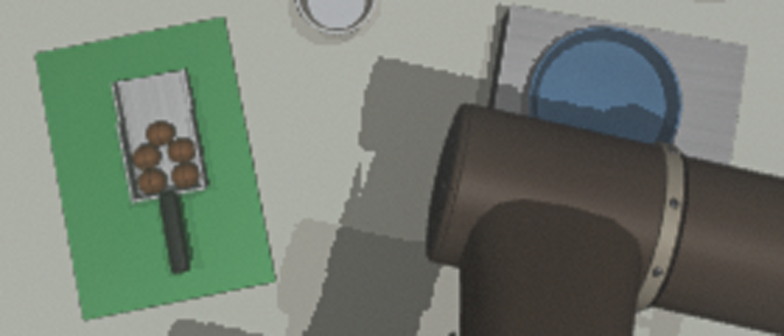

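```bash
python3 -m handwheel '[[1,0.2,-0.7,-1,0],[1,0.2,-0.7,-3,0],[1,0.2,-0.7,-5,0],[1,0.2,-0.7,-6,0],[1,0.2,-0.7,-6.5,0],[1,0.2,-0.7,-6.5,0]]'; python3 -m handwheel '[[1,0,0,-0.3,0],[1,0,0,-0.5,0],[1,0,0,-0.7,0],[1,0,0,-0.7,0]]'
python3 - <<'E'
from h import *
c,R,t=cal('top')
def at(u,v,z):
    q=R.T@np.array([(u-c['cx'])/c['fx'],(v-c['cy'])/c['fy'],1]); o=-R.T@t; return o+q*(z-o[2])/q[2]
f=lambda x,y,z: at(150+x/2.8,160+y/2.8,z)
print('handle front',f(171,196,.057),'rear',f(180,270,.057),'lip',f(149,77,.028),'mouth corners',f(116,84,.05),f(185,70,.05))
E
```

```text
time_s: 3.9
tcp_pos: [0.4424, -0.3135, 0.0633]
eef_rot: [-180.0, -0.0, -20.5]
contact_force: [-0.6, 1.2, 1.7]
gripper_width: 0.0002
gripper_force: 0.7
time_s: 4.4
tcp_pos: [0.4427, -0.3139, 0.058]
eef_rot: [180.0, -0.1, -20.5]
contact_force: [-3.8, 6.7, 20.7]
gripper_width: 0.0009
gripper_force: 9.9
handle front [0.51138555 0.16973779 0.057     ] rear [0.43885218 0.16213829 0.057     ] lip [0.63355355 0.19434062 0.028     ] mouth corners [0.62448678 0.22353326 0.05      ] [0.63669457 0.15481827 0.05      ]
```

```bash
python3 -m handwheel '[[1,0,0,-0.05,0],[1,0,0,-0.05,0],[1,0,0,-0.05,0]]'
python3 - <<'E'
from h import *
u=proj('side',[[.442,-.316,.06]])[0].astype(int);print(u)
save('side','s1.png',(u[0]-50,u[1]-45,u[0]+50,u[1]+30),6)
E
python3 -m handwheel '[[1,0,0,0.2,0],[1,0,0,0.2,0],[1,0,0,0.2,0]]' | grep -E 'tcp|cont';python3 -m handwheel '[[1,0,0,0.2,0],[1,0,0,0.2,0]]' | grep -E 'tcp|cont'; python3 -m handwheel '[[1,0,0,0.2,0],[1,0,0,0.2,0]]' | grep -E 'tcp|cont'; python3 -m handwheel '[[1,0,0,0.2,0],[1,0,0,0.2,0]]' | grep -E 'tcp|cont'
```

```text
time_s: 4.78
tcp_pos: [0.4427, -0.314, 0.0579]
eef_rot: [180.0, -0.1, -20.5]
contact_force: [-4.2, 8.2, 23.0]
gripper_width: 0.0004
gripper_force: 11.9
[313 297]
tcp_pos: [0.4426, -0.3139, 0.0582]
contact_force: [-0.0, 4.0, 9.6]
tcp_pos: [0.4426, -0.314, 0.0597]
contact_force: [2.0, 1.6, 3.5]
tcp_pos: [0.4423, -0.314, 0.0616]
contact_force: [1.4, -0.3, 2.0]
tcp_pos: [0.4418, -0.3139, 0.0635]
contact_force: [1.2, 0.7, 0.7]
```

View pics/s1.png

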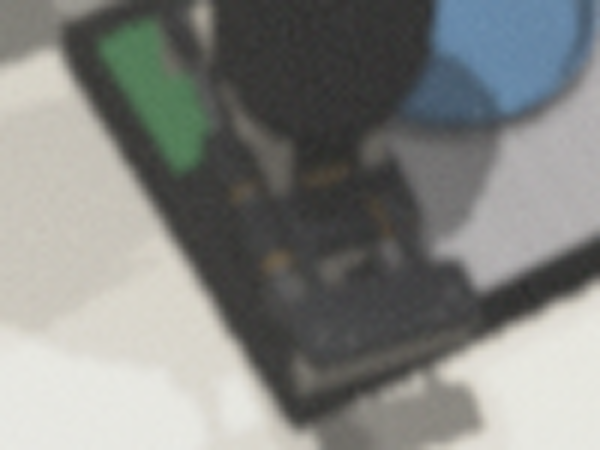

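```bash
python3 -m handwheel '[[1,0,0,3,0],[1,0,1,6,0],[0.6,0,6,8,4],[0.6,0,12,8,8],[0.6,0,18,8,13],[0.6,0.5,24,8,18],[0.6,1,30,8,23],[0.6,2,36,8,27]]' ; python3 -m handwheel '[[0.5,1,5,0,2.5],[0.5,2,10,-1,2.5],[0.5,2,12,-1,2.5],[0.5,2,12,-1,2.5]]'
```

```text
time_s: 6.95
tcp_pos: [0.4608, 0.0477, 0.1433]
eef_rot: [180.0, 0.1, 6.6]
contact_force: [1.4, -0.4, 0.2]
gripper_width: 0.0349
gripper_force: 0.0
time_s: 7.45
tcp_pos: [0.4813, 0.1666, 0.1329]
eef_rot: [179.9, 0.1, 9.1]
contact_force: [0.1, 0.2, 0.7]
gripper_width: 0.044
gripper_force: 0.0
```

```bash
python3 -m handwheel '[[0.5,-0.4,0.1,-3,0],[0.5,-0.4,0.1,-6,0],[0.5,-0.4,0.1,-8.5,0],[0.5,-0.4,0.1,-9.9,0],[0.5,-0.4,0.1,-9.9,0],[0.9,-0.4,0.1,-9.9,0],[1,-0.4,0.1,-9.9,0],[1,-0.4,0.1,-9.9,0]]' 15 ; python3 -m handwheel '[[1,0,0,0,0],[1,0,0,0,0],[1,0,0,0.5,0],[1,0,0,1,0],[1,0,0,1.5,0],[1,0,0,1.5,0]]' 60
python3 - <<'E'
from h import *
u=proj('side',[[.55,.18,.05]])[0].astype(int)
save('side','s2.png',(u[0]-60,u[1]-50,u[0]+60,u[1]+40),6)
E
```

```text
time_s: 8.45
tcp_pos: [0.4783, 0.1675, 0.0351]
eef_rot: [-180.0, -0.1, 9.0]
contact_force: [-0.9, 1.0, 0.5]
gripper_width: 0.0193
gripper_force: 0.4
time_s: 9.2
tcp_pos: [0.4782, 0.1673, 0.0499]
eef_rot: [-180.0, -0.0, 9.0]
contact_force: [-0.5, -0.3, -2.0]
gripper_width: 0.0175
gripper_force: 60.0
```

View pics/s2.png

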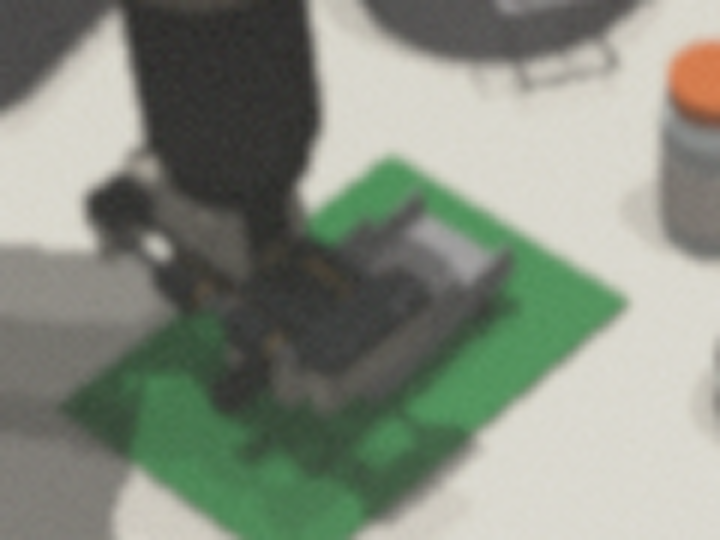

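```bash
cat >> h.py <<'E'
def tilt(cams=('side','top')):
    s=get_state(); g=s['tcp_pos']+[0,0,.019]; a=np.radians(s['eef_rot'][2]); ex=np.array([np.cos(a),np.sin(a)]); ey=np.array([-ex[1],ex[0]])
    if abs(s['eef_rot'][2])>90: ex=-ex;ey=-ey
    for n in cams:
        p,d=imaging.capture(n); w=world(n,d); q=np.c_[(w[:,:2]-g[:2])@ex,(w[:,:2]-g[:2])@ey,w[:,2]-g[2]]
        q=q[(abs(q[:,1])<.045)&(q[:,0]>.04)&(q[:,0]<.175)&(q[:,2]<.03)&(q[:,2]>-.14)]
        out=[]
        for b in np.arange(.045,.175,.01):
            z=q[(abs(q[:,0]-b)<.005),2]
            if len(z)>8: out.append((b,np.percentile(z,95),np.percentile(z,30)))
        o=np.array(out); k=np.polyfit(o[:,0],o[:,1],1) if len(o)>2 else [0,0]
        print(n,'tilt~',round(-np.degrees(np.arctan(k[0])),1),'z(mm):',' '.join(f'{x*1000:.0f}:{y*1000:.0f}/{m*1000:.0f}' for x,y,m in o), 'grip z',round(g[2],4))
E
python3 -c "from h import *; tilt()"; python3 -m handwheel '[[1,0,0,0,0],[1,0,0,0,0]]' 25|tail -1; python3 -c "from h import *; tilt()"; python3 -m handwheel '[[1,0,0,0,0],[1,0,0,0,0]]' 12 |tail -1; python3 -c "from h import *; tilt()"
```

```text
side tilt~ -1.3 z(mm): 45:-33/-68 55:-32/-66 65:-33/-66 75:-30/-66 85:-10/-66 95:-3/-43 105:-5/-45 115:-6/-37 125:-13/-36 135:-11/-36 145:-12/-35 155:-17/-58 165:-61/-67 grip z 0.0686
top tilt~ 10.5 z(mm): 45:-7/-57 55:-10/-33 65:-7/-40 75:-3/-20 85:-2/-23 95:-0/-34 105:1/-35 115:-5/-34 125:-10/-33 135:-9/-31 145:-8/-30 155:-8/-29 165:-57/-62 grip z 0.0686
gripper_force: 25.0
side tilt~ -1.6 z(mm): 45:-36/-67 55:-31/-67 65:-32/-67 75:-36/-66 85:-8/-65 95:-3/-41 105:-0/-37 115:-10/-60 125:-13/-38 135:-12/-37 145:-9/-35 155:-20/-64 165:-61/-67 grip z 0.0684
top tilt~ 10.6 z(mm): 45:-7/-50 55:-9/-33 65:-7/-40 75:-5/-22 85:-1/-25 95:1/-35 105:3/-35 115:-6/-34 125:-12/-33 135:-7/-32 145:-9/-30 155:-9/-28 165:-57/-62 grip z 0.0684
gripper_force: 12.0
side tilt~ 5.8 z(mm): 45:-29/-66 55:-32/-65 65:-34/-66 75:-32/-65 85:-11/-53 95:-12/-65 105:-13/-43 115:-17/-49 125:-24/-48 135:-26/-51 145:-23/-48 155:-36/-65 165:-61/-66 grip z 0.0686
top tilt~ 12.6 z(mm): 45:-12/-43 55:-13/-44 65:-19/-44 75:-9/-26 85:-8/-32 95:-8/-43 105:-10/-44 115:-17/-46 125:-22/-45 135:-23/-44 145:-20/-43 155:-22/-45 165:-58/-63 grip z 0.0686
```

```bash
python3 -m handwheel '[[1,0,0,-0.5,0],[1,0,0,-1,0],[1,0,0,-1.5,0],[1,0,0,-1.6,0],[1,0,0,-1.6,0]]' 10|tail -6; python3 -m handwheel '[[1,0,0,0,0],[1,0,0,0,0],[1,0,0,0.6,0],[1,0,0,1.5,0],[1,0,0,3.5,0],[1,0,0,6,0],[1,0,0,8.5,0],[1,0,0,10.5,0]]' 60; python3 -c "from h import *; tilt()"
```

```text
time_s: 10.68
tcp_pos: [0.4773, 0.1669, 0.0333]
eef_rot: [180.0, 0.1, 9.0]
contact_force: [-5.0, -0.4, 6.2]
gripper_width: 0.0177
gripper_force: 10.0
time_s: 11.68
tcp_pos: [0.4783, 0.1674, 0.14]
eef_rot: [-180.0, -0.1, 9.0]
contact_force: [-0.2, -0.7, -2.1]
gripper_width: 0.0173
gripper_force: 60.0
side tilt~ -9.6 z(mm): 45:-23/-42 55:-23/-37 65:-24/-36 85:-2/-26 95:4/-23 105:5/-22 115:1/-28 125:-6/-31 135:-7/-29 145:-5/-26 155:-8/-26 grip z 0.159
top tilt~ 2.5 z(mm): 45:0/-16 55:1/-17 65:-4/-31 75:2/-14 85:7/-11 95:7/-27 105:9/-26 115:10/-26 125:-2/-24 135:0/-23 145:1/-21 155:3/-19 165:-15/-18 grip z 0.159
```

```bash
python3 -m handwheel '[[1,0,-2,0.5,0],[1,0,-5,0.5,0],[1,0,-8.5,0.5,0],[1,0,-12,0.5,0],[1,0,-15.5,0.5,0],[1,-0.5,-19,0.5,0],[1,-1,-22.5,0.5,0],[1,-1.5,-26,0.5,0]]'|sed -n 2p; python3 -m handwheel '[[1,-0.5,-3.5,0,0],[1,-1,-7,0,0],[1,-1.5,-10.5,0,0],[1,-1.5,-14,0,0],[1,-1.5,-16.5,0,0],[1,-1.5,-18,0,0],[1,-1.5,-18.6,0,0],[1,-1.5,-18.6,0,0]]'
python3 - <<'E'
from h import *
tilt()
p,d=save('top','x2.png'); o=finder.cut_out('top','dish')
for k in o[:2]: print(k['p'],k['pixel'],cv2.minEnclosingCircle(np.argwhere(k['region'])[:,::-1].astype(np.float32)))
cv2.imwrite('pics/c2.png',cv2.resize(p[140:280,300:440,::-1],None,fx=4,fy=4,interpolation=cv2.INTER_CUBIC))
E
```

```text
tcp_pos: [0.4617, -0.0946, 0.1427]
time_s: 13.78
tcp_pos: [0.4477, -0.2787, 0.1432]
eef_rot: [-180.0, 0.0, 9.0]
contact_force: [-0.7, -0.4, -2.2]
gripper_width: 0.0177
gripper_force: 60.0
side tilt~ 12.7 z(mm): 45:-17/-105 55:-17/-102 65:-18/-101 85:3/-97 95:1/-16 105:2/-33 115:-7/-32 125:-14/-30 135:-6/-29 145:-5/-27 155:-12/-93 165:-93/-98 grip z 0.1622
top tilt~ 35.1 z(mm): 85:4/-15 95:4/-30 105:8/-28 115:0/-29 125:-6/-28 135:-3/-27 145:-1/-24 155:-4/-24 165:-89/-95 grip z 0.1622
0.66 [356.1, 186.4] ((365.52923583984375, 193.74853515625), 26.98674201965332)
```

View pics/c2.png

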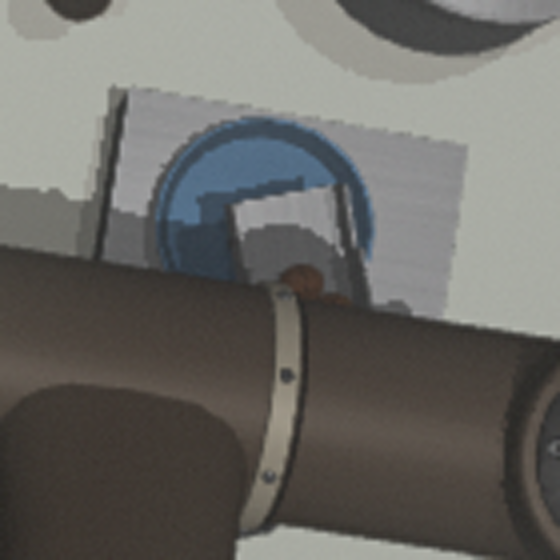

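```bash
python3 -m handwheel '[[1,0,0.4,-0.8,0],[1,0,0.4,-1.6,0],[1,0,0.4,-1.6,0]]'|sed -n 2p; python3 -m handwheel '[[1,0.1,0,0.4,0],[1,0.2,0,0.8,0]]' 12|sed -n 2p;python3 -m handwheel '[[1,0,0,0,0]]' 60|sed -n 2p; python3 -c "from h import *; tilt()"
```

```text
tcp_pos: [0.4473, -0.2744, 0.1265]
tcp_pos: [0.4504, -0.275, 0.1361]
tcp_pos: [0.4505, -0.275, 0.1362]
side tilt~ 8.6 z(mm): 45:-93/-108 55:-34/-41 65:-36/-38 85:-48/-61 105:-31/-47 115:-44/-51 125:-49/-72 135:-52/-74 145:-51/-86 155:-86/-91 165:-86/-91 grip z 0.1552
top tilt~ 37.0 z(mm): 85:-23/-55 95:-25/-49 105:-29/-44 115:-42/-67 125:-43/-68 135:-45/-71 145:-50/-85 155:-82/-87 165:-82/-87 grip z 0.1552
```

```bash
python3 -m handwheel '[[1,0.5,0.1,1,0],[1,1,0.2,1.8,0],[1,1,0.2,1.8,0]]'|sed -n 2p
python3 - <<'E'
from h import *
tilt()
p,d=imaging.capture('top'); q,_=imaging.capture('side'); u=proj('side',[[.58,-.25,.12]])[0].astype(int)
a=cv2.resize(p[150:250,310:430,::-1],None,fx=3.3,fy=4); b=cv2.resize(q[u[1]-60:u[1]+40,u[0]-60:u[0]+60,::-1],None,fx=3.3,fy=4)
cv2.imwrite('pics/c3.png',np.hstack([a,b]))
E
```

```text
tcp_pos: [0.4612, -0.2729, 0.1546]
side tilt~ -12.1 z(mm): 45:-109/-114 55:-109/-113 65:-60/-113 75:-61/-107 85:-65/-69 95:-66/-108 105:-30/-109 115:-47/-109 125:-49/-73 135:-52/-76 145:-56/-98 155:-81/-93 165:-83/-94 grip z 0.1736
top tilt~ 35.2 z(mm): 85:-24/-43 95:-28/-64 105:-29/-66 115:-44/-68 125:-47/-70 135:-49/-72 145:-49/-102 155:-80/-105 165:-79/-104 grip z 0.1736
```

View pics/c3.png

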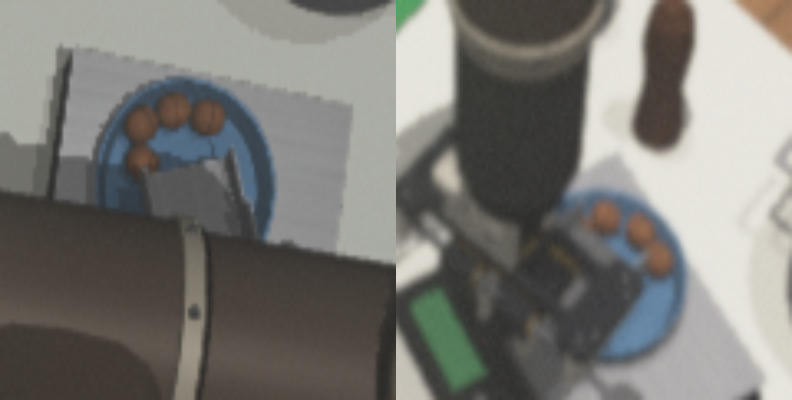

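```bash
python3 -m handwheel '[[1,0,0,0.8,0],[1,0,0,1.6,0]]' 14|sed -n 2p;python3 -m handwheel '[[1,0,0,0.5,0],[1,0,0,0.5,0],[1,0,0,0.5,0]]' 60|sed -n 2p
python3 - <<'E'
from h import *
tilt()
p,d=imaging.capture('top'); q,_=imaging.capture('side'); u=proj('side',[[.58,-.25,.12]])[0].astype(int)
for n,i in(('top',p),('side',q)):
    hsv=cv2.cvtColor(i,cv2.COLOR_RGB2HSV); m=cv2.inRange(hsv,(3,90,50),(18,255,255)); k,l,s,c=cv2.connectedComponentsWithStats(m)
    print(n,[(list(c[j].round()),s[j][4]) for j in range(1,k) if s[j][4]>20 and 300<c[j][0]<430 and 140<c[j][1]<300])
a=cv2.resize(p[150:250,310:430,::-1],None,fx=3.3,fy=4); b=cv2.resize(q[u[1]-60:u[1]+40,u[0]-60:u[0]+60,::-1],None,fx=3.3,fy=4)
cv2.imwrite('pics/c4.png',np.hstack([a,b]))
E
```

```text
tcp_pos: [0.46, -0.2729, 0.17]
tcp_pos: [0.4598, -0.2727, 0.1744]
side tilt~ -16.2 z(mm): 45:-128/-133 55:-128/-134 65:-112/-133 75:-69/-133 85:-69/-126 95:-71/-128 105:-74/-128 115:-53/-129 125:-57/-128 135:-60/-124 145:-63/-129 155:-106/-128 165:-102/-119 grip z 0.1934
top tilt~ 44.8 z(mm): 95:-31/-68 105:-36/-71 115:-51/-74 125:-54/-77 135:-55/-79 145:-60/-124 155:-100/-124 165:-101/-125 grip z 0.1934
top [([np.float64(363.0), np.float64(177.0)], np.int32(45)), ([np.float64(373.0), np.float64(179.0)], np.int32(42))]
side [([np.float64(423.0), np.float64(168.0)], np.int32(23440)), ([np.float64(358.0), np.float64(185.0)], np.int32(25)), ([np.float64(349.0), np.float64(240.0)], np.int32(29)), ([np.float64(354.0), np.float64(247.0)], np.int32(33))]
```

```bash
python3 -m handwheel '[[1,0.2,0,0.3,0],[1,0.4,0,1,0]]' 11|sed -n 2p;python3 -m handwheel '[[1,0.2,0,0.5,0],[1,0.2,0,0.5,0]]' 60|sed -n 2p
python3 - <<'E'
from h import *
tilt()
p,d=imaging.capture('top'); q,_=imaging.capture('side'); u=proj('side',[[.58,-.25,.12]])[0].astype(int)
a=cv2.resize(p[150:250,310:430,::-1],None,fx=3.3,fy=4); b=cv2.resize(q[u[1]-60:u[1]+40,u[0]-60:u[0]+60,::-1],None,fx=3.3,fy=4)
cv2.imwrite('pics/c5.png',np.hstack([a,b]))
E
```

```text
tcp_pos: [0.4639, -0.2728, 0.1845]
tcp_pos: [0.4666, -0.2729, 0.1902]
side tilt~ 9.0 z(mm): 55:-121/-132 65:-85/-129 105:-102/-104 135:-120/-128 155:-122/-129 165:-117/-124 grip z 0.2092
top tilt~ 39.8 z(mm): 105:-75/-99 115:-76/-104 125:-83/-123 135:-117/-138 145:-115/-138 155:-119/-138 165:-113/-138 grip z 0.2092
```

View pics/c5.png

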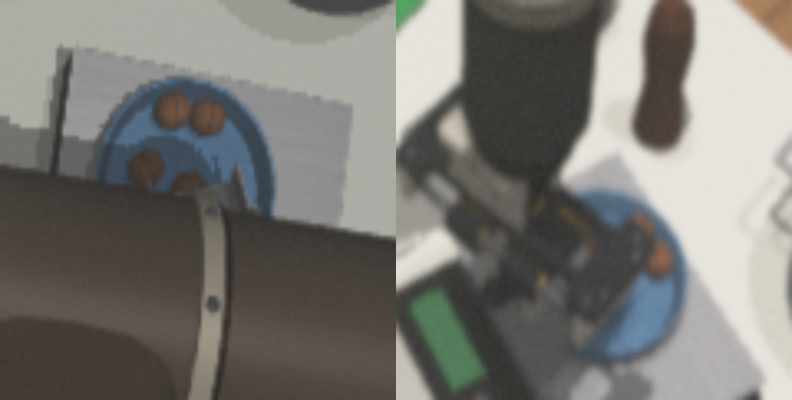

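```bash
python3 -m handwheel '[[1,0.3,0,0.7,0],[1,0.6,0,1.4,0]]' 11|sed -n 2p;python3 -m handwheel '[[1,0.2,0,0.4,0],[1,0.2,0,0.4,0],[1,0.2,0,0.4,0]]' 60|sed -n 2p
python3 - <<'E'
from h import *
tilt()
p,d=imaging.capture('top'); q,_=imaging.capture('side'); u=proj('side',[[.58,-.25,.12]])[0].astype(int)
a=cv2.resize(p[150:250,310:430,::-1],None,fx=3.3,fy=4); b=cv2.resize(q[u[1]-60:u[1]+40,u[0]-60:u[0]+60,::-1],None,fx=3.3,fy=4)
cv2.imwrite('pics/c6.png',np.hstack([a,b]))
E
```

```text
tcp_pos: [0.4723, -0.2729, 0.2041]
tcp_pos: [0.4738, -0.2727, 0.2073]
side tilt~ -0.0 z(mm): 115:-101/-112 155:-135/-138 grip z 0.2263
top tilt~ 47.0 z(mm): 115:-80/-104 145:-131/-138 155:-130/-137 165:-130/-135 grip z 0.2263
```

View pics/c6.png

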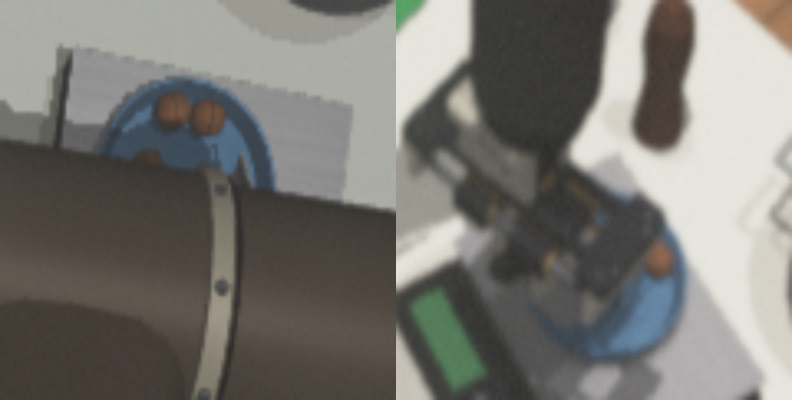

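```bash
python3 -m handwheel '[[1,0.6,0,0,0],[1,-0.4,0,0,0],[1,0.6,0,0,0],[1,-0.4,0,0,0],[1,0,0,0,0],[1,0,0,0.5,0],[1,0,0.5,2,0],[1,0,3,3.5,0]]' 60|sed -n 2p; python3 -m handwheel '[[1,0,5,0,0],[1,0.5,10,0,0],[1,1,15,0,0],[1,2,20,0,0],[1,3,25,0,0],[1,4,30,0,0],[1,5,34,0,0],[1,6,38,0,0]]'|sed -n 2p
python3 - <<'E'
from h import *
tilt()
p,d=imaging.capture('top'); q,_=imaging.capture('side'); u=proj('side',[[.58,-.25,.12]])[0].astype(int)
a=cv2.resize(p[150:270,310:430,::-1],None,fx=3.3,fy=4); b=cv2.resize(q[u[1]-60:u[1]+60,u[0]-60:u[0]+60,::-1],None,fx=3.3,fy=4)
cv2.imwrite('pics/c7.png',np.hstack([a,b]))
E
```

```text
tcp_pos: [0.4742, -0.2431, 0.2437]
tcp_pos: [0.5343, 0.1392, 0.2439]
side tilt~ 35.2 z(mm): 45:-40/-71 55:-44/-73 65:-50/-78 75:-55/-80 85:-61/-106 95:-62/-103 105:-82/-107 115:-92/-111 grip z 0.2629
top tilt~ 41.2 z(mm): 55:-34/-58 65:-41/-84 75:-47/-88 85:-53/-92 95:-60/-97 105:-79/-102 115:-97/-107 125:-84/-109 grip z 0.2629
```

View pics/c7.png

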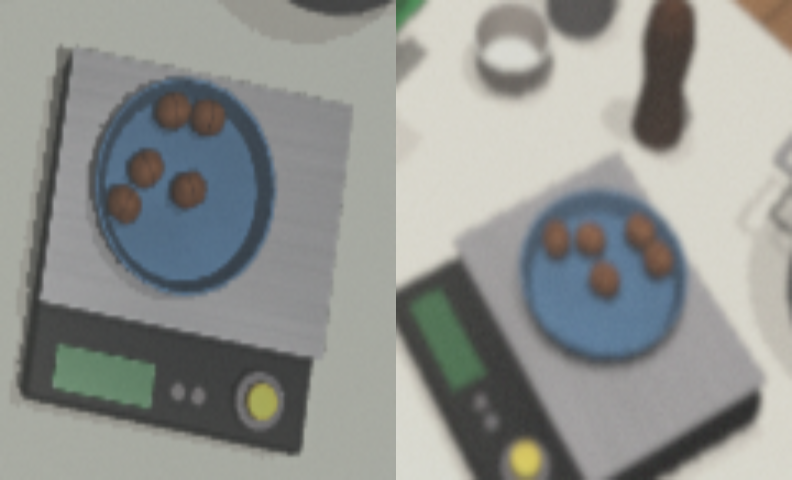

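```bash
python3 -m handwheel '[[1,-0.4,2.5,-2,0],[1,-0.7,3.6,-5,0],[1,-0.7,3.6,-8,0],[1,-0.7,3.6,-10.5,0],[1,-0.7,3.6,-12.5,0],[1,-0.7,3.6,-13.4,0],[1,-0.7,3.6,-13.4,0]]' 60; python3 -c "from h import *; tilt()"; python3 -m handwheel '[[1,0,0,-0.5,0],[1,0,0,-0.9,0],[1,0,0,-0.9,0]]' 12; python3 -c "from h import *; tilt()"
```

```text
time_s: 20.82
tcp_pos: [0.527, 0.1727, 0.1087]
eef_rot: [180.0, 0.0, 9.0]
contact_force: [0.4, 0.8, -2.6]
gripper_width: 0.0176
gripper_force: 60.0
side tilt~ 37.9 z(mm): 45:-44/-126 55:-51/-125 65:-50/-125 75:-57/-124 85:-60/-119 95:-75/-120 105:-85/-124 115:-95/-125 125:-92/-126 135:-121/-127 145:-122/-126 155:-122/-127 165:-127/-132 grip z 0.1277
top tilt~ 39.7 z(mm): 55:-36/-82 65:-43/-85 75:-54/-90 85:-59/-94 95:-70/-99 105:-79/-103 115:-83/-108 125:-88/-121 135:-117/-122 145:-116/-122 155:-117/-122 165:-120/-127 grip z 0.1277
time_s: 21.3
tcp_pos: [0.5268, 0.1732, 0.0998]
eef_rot: [180.0, -0.0, 9.0]
contact_force: [-3.9, -0.3, 3.9]
gripper_width: 0.0179
gripper_force: 12.0
side tilt~ 36.1 z(mm): 45:-43/-117 55:-41/-115 65:-51/-116 75:-50/-113 85:-56/-112 95:-60/-105 105:-82/-113 115:-84/-107 125:-86/-116 135:-112/-118 145:-113/-118 155:-113/-117 165:-118/-123 grip z 0.1188
top tilt~ 35.7 z(mm): 55:-37/-109 65:-46/-82 75:-50/-86 85:-65/-90 95:-65/-93 105:-74/-97 115:-79/-102 125:-80/-112 135:-107/-112 145:-107/-112 155:-109/-113 165:-113/-118 grip z 0.1188
```

```bash
python3 -m handwheel '[[1,-0.4,-0.1,-0.3,0],[1,-0.8,-0.1,-0.65,0],[1,-1.2,-0.2,-1.05,0],[1,-1.7,-0.3,-1.45,0],[1,-2.1,-0.3,-1.9,0],[1,-2.5,-0.4,-2.35,0],[1,-2.8,-0.45,-2.8,0],[1,-3.2,-0.5,-3.3,0]]' 10; python3 -c "from h import *; tilt()"; python3 -m handwheel '[[1,-0.3,-0.05,-0.5,0],[1,-0.6,-0.1,-1.05,0],[1,-0.8,-0.15,-1.6,0],[1,-1.1,-0.2,-2.15,0],[1,-1.3,-0.2,-2.7,0],[1,-1.5,-0.25,-3.1,0],[1,-1.5,-0.25,-3.2,0]]' 10; python3 -c "from h import *; tilt()"
```

```text
time_s: 22.4
tcp_pos: [0.4949, 0.1682, 0.0662]
eef_rot: [-180.0, -0.0, 9.0]
contact_force: [-0.2, -0.4, -0.4]
gripper_width: 0.0179
gripper_force: 10.0
side tilt~ 18.8 z(mm): 45:-31/-83 55:-32/-83 65:-30/-81 75:-36/-82 85:-26/-82 95:-24/-81 105:-26/-81 115:-39/-78 125:-41/-68 135:-42/-68 145:-44/-69 155:-75/-84 165:-78/-84 grip z 0.0852
top tilt~ 22.8 z(mm): 45:-15/-76 55:-23/-56 65:-23/-57 75:-23/-57 85:-21/-57 95:-23/-58 105:-22/-59 115:-36/-60 125:-39/-61 135:-40/-62 145:-39/-63 155:-74/-79 165:-73/-79 grip z 0.0852
time_s: 23.38
tcp_pos: [0.4795, 0.1656, 0.0345]
eef_rot: [180.0, 0.1, 9.0]
contact_force: [-5.9, 0.9, 8.0]
gripper_width: 0.0178
gripper_force: 10.0
side tilt~ -5.4 z(mm): 45:-33/-51 55:-32/-47 65:-33/-51 75:-29/-50 85:1/-50 95:1/-29 105:3/-35 115:-7/-34 125:-11/-35 135:-10/-31 145:-5/-30 155:-10/-31 165:-46/-51 grip z 0.0535
top tilt~ 6.4 z(mm): 45:-9/-45 55:-5/-42 65:-17/-39 75:-2/-37 85:1/-35 95:2/-34 105:4/-32 115:-6/-31 125:-5/-29 135:-4/-27 145:-4/-25 155:-11/-24 165:-42/-47 grip z 0.0535
```

```bash
python3 -m handwheel '[[1,0,0,-0.1,0],[1,0,0,-0.15,0],[1,0,0,-0.15,0]]' 6|sed -n 2,4p; python3 -c "from h import *; tilt(['top'])"; python3 -m handwheel '[[0.75,0,0,-0.1,0],[0.6,0,0,-0.1,0],[0.5,0,0,0,0],[0.5,0,0,0,0],[0.5,0,0,1.5,0],[0.5,0,0,4,0],[0.5,0,0,8,0],[0.5,0,0,13,0]]'; python3 -m handwheel '[[0.5,-3,6,2,0],[0.5,-6,12,4,0],[0.5,-8,18,6,0],[0.5,-10,24,6,0],[0.5,-12,30,6,0],[0.5,-12,30,6,0],[0.5,-12,30,6,0]]' | sed -n 1,2p
python3 - <<'E'
from h import *
for n in('top','side'):
    p,d=imaging.capture(n); w=np.zeros(d.shape+(3,)); w[d>0]=world(n,d)
    o=finder.cut_out(n,'scoop')[0]; m=o['region']&(d>0); print(n,o['p'],cv2.minAreaRect(w[m][:,:2].astype(np.float32)),np.percentile(w[m][:,2],[5,50,95]))
    s=(w[...,2]>.012)&(w[...,0]>.40)&(w[...,0]<.68)&(w[...,1]>.1)&(w[...,1]<.24); q=w[s]
    ex=np.array([.988,.156]); t=(q[:,:2]-[.575,.183])@ex; l=(q[:,:2]-[.575,.183])@[-.156,.988]
    print([(int(b*1000),*(np.percentile(q[(abs(t-b)<.006)&(abs(l)<.04),2],[30,95])*1000).round(0)) for b in np.arange(-.14,.07,.02) if ((abs(t-b)<.006)&(abs(l)<.04)).sum()>5])
    for k in ('dish','tare_top','ramekin','spoon'):
        o=finder.cut_out(n,k)[:1]
        for x in o: print(k,round(x['p'],2),x['pixel'])
    hsv=cv2.cvtColor(p,cv2.COLOR_RGB2HSV); c=cv2.connectedComponentsWithStats(cv2.inRange(hsv,(3,90,50),(18,255,255)))
    print([(c[3][j].round().tolist(),int(c[2][j][4])) for j in range(1,c[0]) if 15<c[2][j][4]<300 and 300<c[3][j][0]<430 and 140<c[3][j][1]<300])
E
```

```text
tcp_pos: [0.4792, 0.1654, 0.0331]
eef_rot: [180.0, 0.1, 9.0]
contact_force: [-4.6, 0.6, 5.2]
top tilt~ 7.1 z(mm): 45:-1/-45 55:-4/-39 65:-12/-37 75:-1/-36 85:6/-33 95:4/-32 105:8/-29 115:-3/-28 125:-6/-26 135:-1/-24 145:2/-22 155:-7/-21 165:-41/-46 grip z 0.0521
time_s: 24.9
tcp_pos: [0.4795, 0.1653, 0.1647]
eef_rot: [180.0, 0.0, 9.0]
contact_force: [1.0, 1.2, 0.0]
gripper_width: 0.0438
gripper_force: 0.0
time_s: 25.78
tcp_pos: [0.3594, 0.4664, 0.2233]
top 0.62 ((0.5382196307182312, 0.17909207940101624), (0.20105630159378052, 0.08423550426959991), 9.31480598449707) [0.01297411 0.02410175 0.06037487]
[(-140, np.float64(56.0), np.float64(61.0)), (-120, np.float64(58.0), np.float64(63.0)), (-100, np.float64(57.0), np.float64(62.0)), (-80, np.float64(58.0), np.float64(63.0)), (-60, np.float64(43.0), np.float64(61.0)), (-39, np.float64(15.0), np.float64(50.0)), (-19, np.float64(17.0), np.float64(53.0)), (0, np.float64(19.0), np.float64(57.0)), (20, np.float64(22.0), np.float64(50.0)), (40, np.float64(25.0), np.float64(46.0)), (60, np.float64(27.0), np.float64(44.0))]
dish 0.94 [365.4, 203.2]
tare_top 0.63 [390.2, 249.8]
spoon 0.76 [427.7, 283.3]
[([363.0, 177.0], 29), ([373.0, 178.0], 26), ([355.0, 192.0], 30), ([367.0, 197.0], 29), ([348.0, 201.0], 26)]Traceback (most recent call last):
  File "<stdin>", line 4, in <module>
IndexError: list index out of range
```

```bash
python3 -c "
from plant import r
print(r.close_job())"
```

```text
the job is handed in; nothing more can be done
None
```

The tare key was pressed fully down and let go with the dish empty, all five walnuts are in the dish, and the scoop was set down level on its feet on the green mat. The job is handed in at about 26 s on the robot's clock; no verdict came back.

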